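Tip sleeves from a lidded tin into the microscope tray

TASK

Take the tin with the blue lid off its sloping stand, pinching its loose lid shut with the fingers so that it cannot slide open on the way, and set it down level on the middle of the black rubber mat. Slide the lid aside as far as it goes while the tin stands there, then lift the tin by its handle and tip all three sleeves, from close above, into the green tray on the microscope stage, and finally set the empty tin back upright on the middle of the mat. Do not touch the microscope with the arm, spill a sleeve or shift the spare tin, the wash bottle, the gauge case or the ring gauge.

Things in the scene. Friction and masses are not known exactly. Their poses are not given: they have to be found in the camera images.
- tin: Aluminium scoop-like tin with the BLUE lid; origin at the middle of its underside. 150 mm long (x), 72 wide (y), walls 42 high (z), lid top at 46.5. +x is the mouth: that end is open but for a 3 mm lip, as is the top from x = +5 mm on; behind that a fixed deck. Inside roll three sleeves; nosed down 40 degrees they begin to roll over the lip, 60 is ample. In all about 0.56 kg.
- tin_center (a point): Centre of the same tin, 45 mm above its underside; axes as the tin's. At the start it lies on stand_a, its x level and roughly along world +y, rolled 30 degrees about x so that its +y side, to which the lid opens, is lower. The stand's posts keep the lid shut; once clear of them an unheld lid slides open by its weight.
- tin_handle (a point): Centre (68 mm above the underside, x = -19, y = -8 mm) of the tin's fixed black handle block, which spans x = -40 to +2, y = -14 to -2 mm, and stands on the deck from 42 up to 90 mm above the underside. Axes as the tin's.
- lid (a joint): Travel of the blue lid along the tin's +y, m: 0 shut, 0.076 fully aside (stop); mouth fully clear from about 0.070. Guides keep it on the tin; friction only about 0.12 N, no catch. It covers the top from x = +6 to +79 mm and, by a 3 mm thick flap hanging at x = +76 to +79 from 46.5 down to 6 mm above the underside, the mouth.
- lid_grip (a point): Point on the blue lid's upright fin, moving with it: 4 mm thick (y), x = -44 to +48 mm, 46.5 to 90 mm above the underside, y = +8 to +12 when shut. Point: x = +28, y = +10 (shut), 68 mm up; here both fin faces are free above the flat lid. Farther back it runs 10 mm beside the handle: fingers closed along y over handle and fin (26 mm over both) carry the tin and hold the lid shut at once.
- stand_a: White sloping stand of the blue-lidded tin: plate 170 x 84 mm tilted 30 degrees about its level x (the tin's x), low side +y. Origin on the table; tin's underside 45 mm above it. On the low edge two posts square to the plate: 52 mm high at x = +47 to +69 mm, 30 mm high at x = -73 to -51; open between them. High edge: rim 20 mm. Fixed.
- stand_b: The same kind of stand, holding the spare tin. Fixed.
- sleeve0: Brass-coloured sleeve, a cylinder 60 mm long and 26 mm across, 60 g, in the blue-lidded tin, its axis (own y) across the tin. Origin at its centre.
- sleeve1: The second sleeve, the same.
- sleeve2: The third sleeve, the same.
- mat: Black rubber mat, 220 x 200 mm (x, y), 3 mm thick, flat on the table; origin at the middle of its underside. Fixed.
- mat_top (a point): Centre of the mat's top face, 3 mm above the table.
- tray (a point): Centre of the inner floor of the green open tray on the microscope stage, 79 mm above the table; inside 160 mm (x) by 150 mm (y), walls 4 mm thick, 36 mm high above this floor (rim 115 mm above the table). Fixed.
- microscope: Measuring microscope, fixed, its stage run out to the loading position; origin on the table below the tray's centre. In its frame, mm: base 320 x 620 x 45 high about y = 190; stage 230 x 220 to 75 high; column 150 x 120 about y = 430, to 610 high; head x +-65, y 215 to 395, 410 to 570 high, objectives down to 370 at y 230 to 290; eyepieces x -40 to -135, y 225 to 285, 495 to 585 high.
- spare_center (a point): Spare tin with an ORANGE lid (fixed) on stand_b: same shape and size and lie as the other; point 45 mm above the middle of its underside. Leave alone.
- wash_bottle_center (a point): White bottle with red cap, 56 mm across, 170 mm tall; this point half-way up. Leave alone.
- gauge_case_center (a point): Wooden case 110 x 60 x 35 mm; this point at its centre. Leave alone.
- ring_gauge_center (a point): Steel disc 70 mm across, 22 mm high; this point at its centre. Leave alone.
Things that resemble listed ones, but are neither listed nor needed, are in the scene too. Leave any brown or turquoise look-alike of the stand_a alone. Leave any purple look-alike of the tin alone.

How it is judged:
By the outcome, as a careful person would: the job done as asked, in the order asked, and still so for the second after the job is handed in, with the robot touching nothing.
It also fails if it takes over 72 s, if anything falls off the work surface, if the arm or the gripper's body presses on something with over 40 N, if the wrist force passes 120 N, or if a joint passes its speed limit or range.

ROBOT

A 6-joint arm with a two-finger parallel gripper is mounted at the origin on the work surface. World frame = base frame: x ahead of the robot, y to its left, z up, the work surface at z = 0. Lengths are in m, angles in rad, forces in N, time in s.
With the tool pointing down it reaches from about 0.325 to 0.925 m from the base axis. Payload 3.1 kg.
Tool frame: the origin (TCP) lies on the centre line of the jaws, within the pads' length; the fingertips stand 8 mm ahead of it and the grasp point (between the pads) lies 11 mm behind it (manip.tip_reach is the distance from the TCP to the fingertips, in m); z points along the fingers, y is the line along which they close (so a half turn about z gives the same grasp; the last joint's range is limited). The gripper opens to 85 mm and grips with 20 to 120 N. Pads are 22 mm wide; open, the fingers measure 114 mm over their backs; the gripper's body (76 mm by 85 mm) begins 54 mm behind the grasp point. The pads swing forward as they close: fully open they stand 13 mm farther back than shut.
Start: joints at [-1.329, 0.217, 1.613, -0, 1.311, -0.112], TCP at [0.217, -0.586, 0.239] pointing down, gripper open.
Joint ranges: [-2.75, 2.75], [-0.78, 2.1], [0.31, 2.55], [-1.13, 4.27], [0.13, 2.63], [-2.58, 2.58]. Speed limits (rad/s): [2.79, 2.79, 3.14, 3.14, 3.14, 3.14].

INTERFACE

Orientations are given as a unit quaternion [w, x, y, z].
In Python, from bench import manip gives the robot as it stands.
- The arm moves only by the shell command python3 -m inch 'ROWS' [FORCE]. ROWS is JSON, one flat list of numbers, 7 for each row, row after row: the opening in per cent of the stroke, from 0 (shut) to 100 (fully open), then the shift along the tool's x, y, z in m, then the turn, a rotation vector about the tool's x, y, z in rad. A call has 1 to 20 rows; each row is the pose to reach, as a shift and turn from the pose commanded when the call began, along the tool's axes at that moment; what a row does not reach only later rows make up. A row lasts 1/8 s, in which the tool goes at most 62.5 mm and 10.7 degrees, less where a joint would pass 70% of its speed; a pose out of reach is approached as far as the arm can. A call with a gripper value outside its range is refused whole. The fingers move at their own pace and stop on an object; FORCE is the grip in N (left out, the last holds). Time passes only in rows, so rows that repeat a pose let the fingers close. It gives the time, the measured TCP pose, the force, the opening and the grip force at its end, in the units of the state.
- manip.read_state(): the state, without advancing time (a new reading comes with each control period).
- manip.capture(name): name is "scene" or "side" or "wrist"; returns (picture, depth): 480x640x3 uint8, red, green, blue; 480x640 float32, m along the optical axis (not along the pixel's ray), 0 where there is no reading.
- manip.calibration(name): a dict with "mtx" (3x3 intrinsics, pixels), "rvec" (rotation vector, rad) and "tvec" (3), from world to camera coordinates, as OpenCV has them; the wrist camera has in their place "hand_eye" (4x4, takes a point from camera to tool coordinates, whose origin is the TCP and whose axes are the flange's). Camera axes: x right, y down, z forward; pixel columns grow to the right and rows downward; lengths in m; the calibration is good to about 2 mm. A picture is of the moment at which its call begins: read the wrist's pose just before it. calibration takes no time and is no camera call.
- manip.job_done(): hands the job in; it is judged then, once.
The state is a dict: "t": time; "q": joint angles; "dq": joint speeds; "joint_torque": joint torques, N m; "ee_pos": TCP position; "eef_rot": TCP orientation; "force": force on the tool from outside, world axes, zero at the start; "ft_torque": the same for the moment, N m; "grip_width": finger opening in m; "gripper_force": force on a finger pad.
Only numpy, scipy, OpenCV 4.12 (cv2) and the standard library are available. Lean on these libraries where they do the work, as an engineer would, in place of code of your own. Each camera call takes 0.05 s, during which the arm holds its last target. There are 200 camera calls.

## Working session

There is one attempt and no reset: what is moved stays moved. The work goes in short steps, Python scripts to look and compute and a shell command to move; the robot and the scene stay as the last step left them, time stands still between calls to the robot, and variables do not carry over. Pictures are saved under pics/ and viewed, at most 14 in all, crops included, and the job is handed in when it is done.

```bash
ls; mkdir -p pics
cat > h.py <<'E'
import numpy as np, cv2
from scipy.spatial.transform import Rotation as R
from bench import manip
def snap(n,f):
    s=manip.read_state(); im,d=manip.capture(n); cv2.imwrite(f'pics/{f}.png',im[:,:,::-1]); np.savez(f'pics/{f}.npz',im=im,d=d,p=s['ee_pos'],q=s['eef_rot']); return im,d
def cloud(n,f):
    z=np.load(f'pics/{f}.npz'); d=z['d']; c=manip.calibration(n); K=np.array(c['mtx'])
    v,u=np.mgrid[:480,:640]; P=np.stack([(u-K[0,2])/K[0,0]*d,(v-K[1,2])/K[1,1]*d,d],-1)
    if 'hand_eye' in c:
        H=np.array(c['hand_eye']); P=P@H[:3,:3].T+H[:3,3]; q=z['q']; P=P@R.from_quat([q[1],q[2],q[3],q[0]]).as_matrix().T+z['p']
    else:
        M=cv2.Rodrigues(np.array(c['rvec'],float))[0]; P=(P-np.ravel(c['tvec']))@M
    P[d==0]=np.nan
    return z['im'],P
E
python3 - <<'E'
from h import *
a,_=snap('scene','s0'); b,_=snap('side','d0')
print(manip.read_state())
E
```

```text
pics
{'t': 0.1, 'q': array([-1.32920796e+00,  2.17656841e-01,  1.61481278e+00,  2.12191605e-05,
        1.31130819e+00, -1.12192528e-01]), 'dq': array([ 0.00150265, -0.00200642, -0.00330452, -0.0016492 ,  0.00176701,
       -0.00042085]), 'joint_torque': array([-1.73919047e-04, -3.98073971e+01, -3.04968023e+01, -1.69067339e-04,
        4.17324394e-03,  3.48857077e-07]), 'ee_pos': array([ 0.21638374, -0.58556545,  0.23809199]), 'eef_rot': array([-1.09095347e-03,  9.84395531e-01,  1.75966602e-01, -6.04081656e-05]), 'force': array([0.38328386, 0.19412024, 0.50934388]), 'ft_torque': array([0.0335007 , 0.04537032, 0.01141034]), 'gripper_force': 0.0, 'grip_width': 0.08527069607266481}
```

View pics/s0.png

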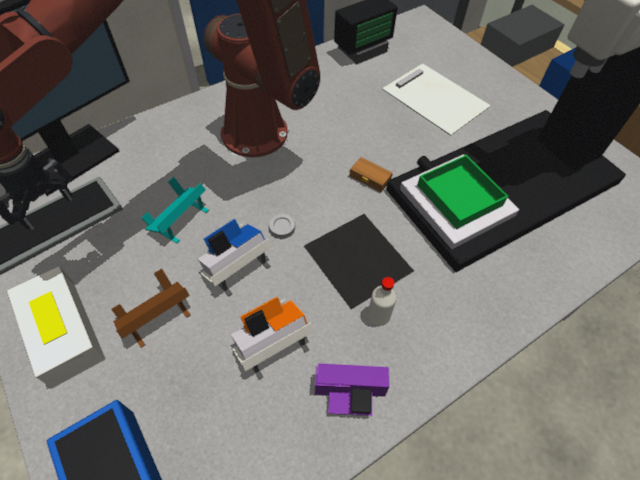

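View pics/d0.png

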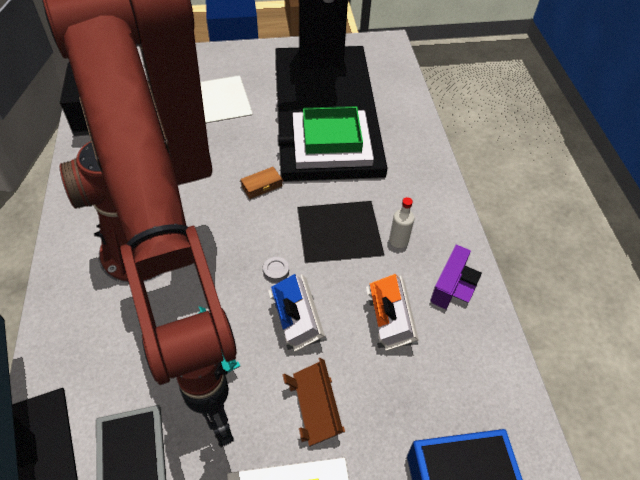

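The scene view shows the blue-lidded tin on a white stand at (232,250). The similar objects are the orange-lidded spare (268,328), the purple look-alike (352,388), and the turquoise (175,210) and brown (150,305) stands. The tin at (232,250) fits because it has a blue lid and a white stand. I'll confirm it in a crop and measure.

Run:
```python
from h import *
im=cv2.imread('pics/s0.png')[205:305,185:315]; im2=cv2.imread('pics/d0.png')[255:355,255:385]
cv2.imwrite('pics/c0.png',np.vstack([cv2.resize(x,(390,300),interpolation=2) for x in(im,im2)]))
for n,f in(('scene','s0'),('side','d0')):
    I,P=cloud(n,f); h=cv2.cvtColor(I,cv2.COLOR_RGB2HSV); H,S,V=h[...,0],h[...,1],h[...,2]
    v,u=np.mgrid[:480,:640]
    box=lambda a,b,c,d:(u>a)&(u<b)&(v>c)&(v<d)
    sc=n=='scene'
    m=box(295,420,205,312) if sc else box(290,390,195,268)
    m&=(V<75)&(S<90)&(P[...,2]<0.02)
    p=P[m].astype(np.float32); r=cv2.minAreaRect(p[:,:2]); print(n,'mat',r,np.median(p[:,2]))
    g=(H>50)&(H<75)&(S>150)&(P[...,2]>.06)&(P[...,2]<.14)
    p=P[g].astype(np.float32); rim=p[p[:,2]>.108]; print('tray',cv2.minAreaRect(rim[:,:2]),np.percentile(p[:,2],[5,50,98]), 'floor',cv2.minAreaRect(p[p[:,2]<.086][:,:2]))
    b=(H>100)&(H<125)&(S>120)&(box(195,275,215,290) if sc else box(265,330,270,350))
    p=P[b]; print('blue',b.sum(),np.nanmedian(p,0),np.nanpercentile(p,[2,98],axis=0))
    for nm,bx in(('tin',box(190,280,215,295) if sc else box(262,330,268,352)),):
        m=bx&(P[...,2]>.015)
        p=P[m].astype(np.float32); print(nm,cv2.minAreaRect(p[:,:2]),p[:,2].max())
    print(cv2.calibrateCamera and np.round(np.linalg.inv(cv2.Rodrigues(np.array(manip.calibration(n)['rvec'],float))[0])@-np.ravel(manip.calibration(n)['tvec']),3))
```

```text
Traceback (most recent call last):
cv2.error: OpenCV(4.12.0) /io/opencv/modules/imgproc/src/convhull.cpp:143: error: (-215:Assertion failed) total >= 0 && (depth == CV_32F || depth == CV_32S) in function 'convexHull'
```

View pics/c0.png

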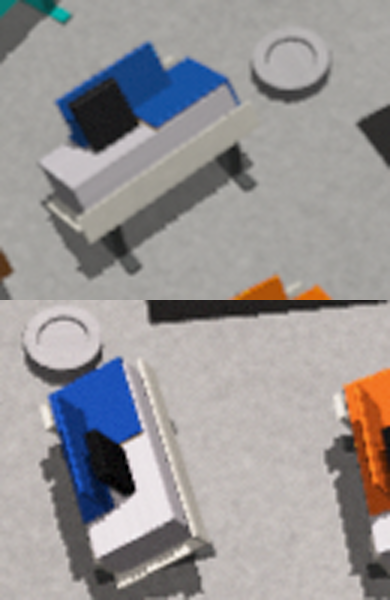

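The crops confirm it. The tin has a blue lid and fin beside a black handle on a white stand, and the ring gauge sits just off its mouth end.

```bash
cat > m.py <<'E'
from h import *
C=np.ascontiguousarray
for n,f in(('scene','s0'),('side','d0')):
    I,P=cloud(n,f); h=cv2.cvtColor(I,cv2.COLOR_RGB2HSV); H,S,V=h[...,0],h[...,1],h[...,2]
    v,u=np.mgrid[:480,:640]
    box=lambda a,b,c,d:(u>a)&(u<b)&(v>c)&(v<d)
    sc=n=='scene'
    rect=lambda p:np.round(np.r_[cv2.minAreaRect(C(p[:,:2].astype(np.float32)))[0],cv2.minAreaRect(C(p[:,:2].astype(np.float32)))[1],cv2.minAreaRect(C(p[:,:2].astype(np.float32)))[2]],4)
    m=box(295,420,205,312) if sc else box(290,390,195,268)
    m=m&(V<75)&(S<90)&(abs(P[...,2])<0.02)
    m=cv2.morphologyEx(m.astype(np.uint8),cv2.MORPH_OPEN,np.ones((5,5)))>0
    p=P[m]; print(n,'mat',rect(p),np.median(p[:,2]))
    g=(H>50)&(H<75)&(S>150)&(P[...,2]>.06)&(P[...,2]<.14)
    p=P[g]; print('tray rim',rect(p[p[:,2]>.108]),np.percentile(p[:,2],[5,50,98]), 'floor',rect(p[p[:,2]<.083]))
    b=(H>100)&(H<125)&(S>120)&(box(195,275,215,290) if sc else box(265,330,270,350))&(P[...,2]>.02)
    p=P[b]; print('blue',b.sum(),np.nanmedian(p,0),np.nanpercentile(p,[2,98],axis=0))
    m=(box(190,280,215,295) if sc else box(262,330,268,352))&(P[...,2]>.03)
    np.save(f'pics/tin_{n}.npy',P[m]); p=P[m]; print('tin',rect(p),p[:,2].max())
    # planes by colour: white deck
    w=m&(S<40)&(V>150); bl=b
    for nm,mm in(('white',w),('blue',bl)):
        p=P[mm]; best=None
        rng=np.random.default_rng(0)
        for _ in range(400):
            a=p[rng.choice(len(p),3,replace=False)]; nn=np.cross(a[1]-a[0],a[2]-a[0]); L=np.linalg.norm(nn)
            if L<1e-6: continue
            nn/=L; nn*=np.sign(nn[2]); 
            k=abs((p-a[0])@nn)<.002
            if nn[2]>.7 and (best is None or k.sum()>best.sum()): best=k
        q=p[best]; c=q.mean(0); nn=np.linalg.svd(q-c)[2][2]; nn*=np.sign(nn[2]); print(nm,len(p),best.sum(),'n',nn.round(3),'tilt',np.degrees(np.arccos(nn[2])).round(1),'az',np.degrees(np.arctan2(nn[1],nn[0])).round(1),'c',c.round(4))
E
python3 m.py
```

```text
scene mat [ 5.5260e-01 -2.1000e-03  1.9940e-01  2.2090e-01  8.9382e+01] 0.002714884050908705
tray rim [ 0.2695  0.3726  0.1791  0.8162 78.7698] [0.07621586 0.08152435 0.11617643] floor [ 0.2652  0.3677  0.1702  0.8092 79.3565]
blue 681 [ 0.37234631 -0.25394213  0.09554078] [[ 0.35278215 -0.32534168  0.06998774]
 [ 0.41183759 -0.20468752  0.11836663]]
tin [ 0.4015 -0.2799  0.1031  0.1699  9.3705] 0.13138989628705922
white 1445 594 n [0.712 0.109 0.694] tilt 46.0 az 8.7 c [ 0.4355 -0.2775  0.0806]
blue 681 293 n [-0.499 -0.065  0.864] tilt 30.2 az -172.6 c [ 0.3881 -0.237   0.0881]
side mat [5.55700e-01 7.00000e-04 2.07100e-01 2.18200e-01 8.96824e+01] 0.004075486663007324
tray rim [0.2338 0.0795 0.8747 1.2089 1.1899] [0.07627536 0.08398989 0.11854686] floor [3.10200e-01 5.40000e-03 1.40330e+00 3.11900e-01 5.82328e+01]
blue 820 [ 0.37639157 -0.25050219  0.09490408] [[ 0.35155367 -0.32474741  0.06735999]
 [ 0.41146809 -0.20239894  0.12412578]]
tin [ 0.4002 -0.2793  0.1013  0.1705  9.462 ] 0.1361798831725225
white 1105 313 n [-0.499 -0.082  0.863] tilt 30.4 az -170.7 c [ 0.4056 -0.3161  0.0872]
blue 820 323 n [-0.51  -0.052  0.859] tilt 30.8 az -174.1 c [ 0.3863 -0.243   0.0877]
```

```bash
cat > fit.py <<'E'
from h import *
from scipy.optimize import least_squares
BX=[(-75,75,-36,36,0,42),(6,79,-36,36,3,46.5),(-40,2,-14,-2,42,90),(-44,48,8,12,46.5,90)]
def sdf(p):
    D=[]
    for b in BX:
        lo,hi=np.array(b[::2])/1e3,np.array(b[1::2])/1e3; q=np.maximum(lo-p,p-hi)
        D.append(np.linalg.norm(np.maximum(q,0),axis=1)+np.minimum(q.max(1),0))
    return np.min(D,0)
def T(x): return R.from_euler('z',x[3])*R.from_euler('x',x[4])
def fit(P,x0,free=slice(0,5)):
    x0=np.array(x0,float)
    def res(v):
        x=x0.copy(); x[free]=v; return sdf(T(x).inv().apply(P-x[:3]))
    for k in range(3):
        l=T(x0).inv().apply(P-x0[:3]); Q=P[(l[:,2]>.004)&(abs(sdf(l))<.015)]
        x0[free]=least_squares(lambda v:(lambda x:sdf(T(x).inv().apply(Q-x[:3])))(np.r_[v,x0[len(v):]]),x0[free],loss='soft_l1',f_scale=.002).x
    return x0,np.median(abs(sdf(T(x0).inv().apply(Q-x0[:3])))),len(Q)
E
python3 - <<'E'
from fit import *
x0=[.405,-.28,.045,np.radians(99.2),np.radians(30)]
for s in('scene','side',None):
    P=np.load(f'pics/tin_{s}.npy') if s else np.vstack([np.load(f'pics/tin_{k}.npy') for k in('scene','side')])
    x,e,n=fit(P,x0); print(s,x[:3].round(4),np.degrees(x[3:]).round(2),e,n)
for n,f in(('scene','s0'),('side','d0')):
    I,P=cloud(n,f); h=cv2.cvtColor(I,cv2.COLOR_RGB2HSV);v,u=np.mgrid[:480,:640]
    b=((u>405)&(u<520)&(v>145)&(v<245)) if n=='scene' else ((u>290)&(u<375)&(v>100)&(v<165))
    g=b&(h[...,0]>50)&(h[...,0]<75)&(h[...,1]>120)
    p=P[g]; 
    for nm,k in(('rim',p[p[:,2]>.110]),('all',p)): print(n,nm,[np.round(t,4) for t in cv2.minAreaRect(np.ascontiguousarray(k[:,:2].astype(np.float32)))],len(k))
E
```

```text
scene [ 0.4013 -0.282   0.0491] [100.39  31.92] 0.003131848120267712 2225
side [ 0.4027 -0.2786  0.0478] [98.49 27.79] 0.003111147719014791 1880
None [ 0.4018 -0.2797  0.0483] [99.73 29.98] 0.0032163403337651525 4083
scene rim [array([0.5772, 0.3102]), array([0.1643, 0.1716]), np.float64(86.6591)] 502
scene all [array([0.5939, 0.3742]), array([0.1143, 0.3074]), np.float64(38.0913)] 3753
side rim [array([0.5771, 0.3112]), array([0.1726, 0.1682]), np.float64(86.2549)] 375
side all [array([0.6062, 0.366 ]), array([0.2617, 0.1752]), np.float64(72.5451)] 2568
```

```bash
cat > g.py <<'E'
from fit import *
# tool pose for tin pose x=(ox,oy,oz,yaw,roll[,pitch nose-down]) and TCP at tin point c (m)
def RT(x): return R.from_euler('z',x[3])*R.from_euler('x',x[4])*R.from_euler('y',x[5] if len(x)>5 else 0)
def goal(x,c):
    r=RT(x); return np.array(x[:3])+r.apply(c), r*R.from_euler('x',np.pi)
def cur():
    s=manip.read_state(); q=s['eef_rot']; return s,s['ee_pos'],R.from_quat([q[1],q[2],q[3],q[0]])
def delta(p,r,nm=''):
    s,p0,r0=cur(); print(nm,'shift',r0.inv().apply(p-p0).round(4).tolist(),'turn',(r0.inv()*r).as_rotvec().round(4).tolist(),'dist',np.linalg.norm(p-p0).round(3),'deg',np.degrees((r0.inv()*r).magnitude()).round(1))
E
python3 - <<'E'
from g import *
x=[.402,-.280,.047,np.radians(99.4),np.radians(30)]
delta(*goal(x,[-.019,-.001,.20]),'pre'); p,r=goal(x,[-.019,-.001,.20]);print(p,r.as_matrix().round(2))
I,P=cloud('scene','s0')
for n,(u,v) in dict(bottle=(380,300),cap=(388,284),case=(371,172),ring=(282,226),spare=(268,330)).items(): print(n,P[v,u].round(3))
E
```

```text
pre shift [0.3755, -0.1846, 0.0189] turn [0.4353, -0.3626, -1.3467] dist 0.419 deg 83.7
[ 0.50461481 -0.28227083  0.21970508] [[-0.16  0.85 -0.49]
 [ 0.99  0.14 -0.08]
 [ 0.   -0.5  -0.87]]
bottle [ 0.721 -0.075  0.118]
cap [ 0.717 -0.058  0.168]
case [0.354 0.189 0.033]
ring [ 0.369 -0.12   0.017]
spare [ 0.636 -0.311  0.088]
```

Run:
```python
from g import *
x0=[.405,-.28,.045,np.radians(99.2),np.radians(-30)]
for s in('scene','side',None):
    P=np.load(f'pics/tin_{s}.npy') if s else np.vstack([np.load(f'pics/tin_{k}.npy') for k in('scene','side')])
    x,e,n=fit(P,x0); print(s,x[:3].round(4),np.degrees(x[3:]).round(2),e,n)
x[4]=-np.pi/6
delta(*goal(x,[-.019,-.001,.20]),'pre'); p,r=goal(x,[-.019,-.001,.20]);print(p,r.as_matrix().round(2))
```

```text
scene [ 0.4144 -0.2772  0.046 ] [ 98.1  -32.18] 0.0012804901618356027 2421
side [ 0.4119 -0.2762  0.0468] [ 97.82 -30.29] 0.0014369340869959148 2324
None [ 0.4132 -0.2764  0.0466] [ 97.96 -31.56] 0.0014356207743721136 4743
pre shift [0.1908, -0.2243, 0.0183] turn [-0.4418, 0.3528, -1.3234] dist 0.295 deg 82.5
[ 0.31764168 -0.30900036  0.220285  ] [[-0.14  0.86  0.5 ]
 [ 0.99  0.12  0.07]
 [ 0.    0.5  -0.87]]
```

```bash
python3 -m inch '[75,0.19,-0.224,0.018,-0.442,0.353,-1.323, 75,0.19,-0.224,0.018,-0.442,0.353,-1.323, 75,0.19,-0.224,0.018,-0.442,0.353,-1.323, 75,0.19,-0.224,0.018,-0.442,0.353,-1.323, 75,0.19,-0.224,0.018,-0.442,0.353,-1.323, 75,0.19,-0.224,0.018,-0.442,0.353,-1.323, 75,0.19,-0.224,0.018,-0.442,0.353,-1.323, 75,0.19,-0.224,0.018,-0.442,0.353,-1.323, 75,0.19,-0.224,0.018,-0.442,0.353,-1.323, 75,0.19,-0.224,0.018,-0.442,0.353,-1.323, 75,0.19,-0.224,0.018,-0.442,0.353,-1.323, 75,0.19,-0.224,0.018,-0.442,0.353,-1.323, 75,0.19,-0.224,0.018,-0.442,0.353,-1.323]' 60
python3 - <<'E'
from g import *
snap('wrist','w1'); I,P=cloud('wrist','w1')
np.set_printoptions(suppress=True)
m=np.isfinite(P[...,0])&(P[...,2]>.03)&(P[...,2]<.15)
x0=[.4132,-.2764,.0466,np.radians(98),np.radians(-30)]
d=np.linalg.norm(P[...,:2]-np.array([.39,-.28]),axis=-1)
x,e,n=fit(P[m&(d<.12)],x0); print(x[:3].round(4),np.degrees(x[3:]).round(2),e,n)
print(manip.read_state()['q'].round(2))
x[4]=-np.pi/6
delta(*goal(x,[-.019,-.001,.060]),'grasp fit')
x=np.array([.4125,-.2766,.046,np.radians(98),-np.pi/6])
delta(*goal(x,[-.019,-.001,.060]),'grasp ext')
E
```

```text
t: 1.72
ee_pos: [0.3173, -0.3102, 0.2214]
eef_rot: [0.171, 0.634, 0.729, 0.195]
force: [-0.4, 0.5, -0.4]
grip_width: 0.0639
gripper_force: 0.0
[ 0.4092 -0.2765  0.0452] [ 97.7  -29.28] 0.0006571232881610184 17237
[-1.28 -0.31  2.23  0.56  1.19 -1.63]
grasp fit shift [0.0021, -0.0044, 0.1404] turn [0.0004, -0.0003, 0.005] dist 0.14 deg 0.3
grasp ext shift [0.0014, -0.001, 0.1414] turn [0.0004, 0.0023, 0.0004] dist 0.141 deg 0.1
```

View pics/w1.png

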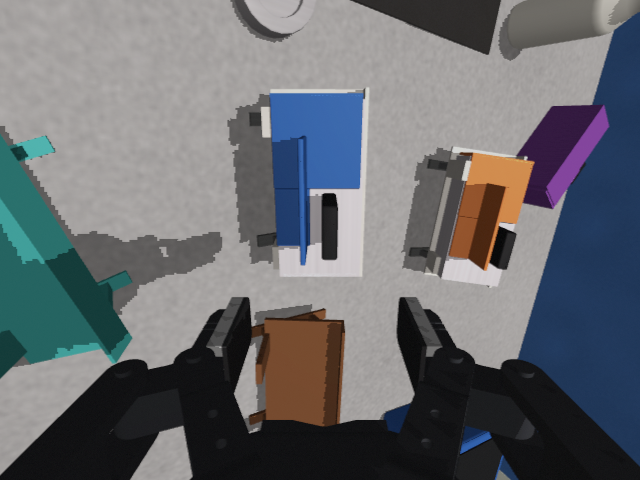

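```bash
python3 -m inch '[75,0.002,-0.004,0.03,0,0,0.004, 75,0.002,-0.004,0.06,0,0,0.004, 75,0.002,-0.004,0.09,0,0,0.004, 75,0.002,-0.004,0.11,0,0,0.004, 75,0.002,-0.004,0.125,0,0,0.004, 75,0.002,-0.004,0.135,0,0,0.004, 75,0.002,-0.004,0.14,0,0,0.004, 75,0.002,-0.004,0.14,0,0,0.004]'
python3 - <<'E'
from g import *
print(manip.read_state()['force'])
snap('wrist','w2')
x=np.array([.4092,-.2765,.0452,np.radians(97.7),-np.pi/6])
delta(*goal(x,[-.019,-.001,.060]),'resid')
E
```

```text
t: 2.78
ee_pos: [0.383, -0.2995, 0.0982]
eef_rot: [0.17, 0.635, 0.728, 0.195]
force: [0.7, 0.7, 0.6]
grip_width: 0.0638
gripper_force: 0.0
[0.67293397 0.70914452 0.58783704]
resid shift [0.0005, -0.0004, 0.0007] turn [0.0007, 0.0003, 0.0009] dist 0.001 deg 0.1
```

View pics/w2.png

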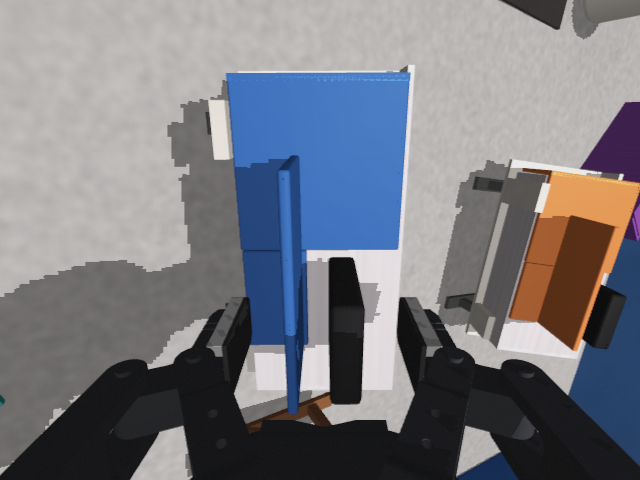

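The jaws (250 and 398) straddle the fin (285) and handle (362) symmetrically, so I'll close.

```bash
python3 -m inch '[50,0,0,0,0,0,0, 35,0,0,0,0,0,0, 28,0,0,0,0,0,0, 20,0,0,0,0,0,0, 10,0,0,0,0,0,0, 0,0,0,0,0,0,0, 0,0,0,0,0,0,0, 0,0,0,0,0,0,0]' 80
```

```text
t: 3.82
ee_pos: [0.3831, -0.2999, 0.099]
eef_rot: [0.171, 0.635, 0.728, 0.195]
force: [-1.6, 1.2, 5.5]
grip_width: 0.024
gripper_force: 79.2
```

```bash
python3 -m inch '[0,0,0,-0.005,0,0,0, 0,0,0,-0.015,0,0,0, 0,0,0,-0.03,0,0,0, 0,0,0,-0.05,0,0,0, 0,0,0,-0.07,0,0,0, 0,0,0,-0.09,0,0,0, 0,0,0,-0.105,0,0,0, 0,0,0,-0.11,0,0,0, 0,0,0,-0.11,0,0,0]'
python3 - <<'E'
from g import *
snap('wrist','w3'); I,P=cloud('wrist','w3')
s,p,r=cur(); rt=r*R.from_euler('x',np.pi)
o=p-rt.apply([-.019,-.001,.060]); e=rt.as_euler('ZXY'); x0=np.r_[o,e[0],e[1]]; print(np.degrees(e))
l=rt.inv().apply((P-o).reshape(-1,3)); m=(abs(l[:,0])<.1)&(abs(l[:,1])<.06)&(l[:,2]>.005)&(l[:,2]<.1)
x,er,n=fit(P.reshape(-1,3)[m],x0); print('tin in hand',rt.inv().apply(x[:3]-o),np.degrees(x[3:]-x0[3:]),er,n)
E
```

```text
t: 4.95
ee_pos: [0.3277, -0.3061, 0.1922]
eef_rot: [0.17, 0.636, 0.728, 0.195]
force: [0.9, -0.0, -6.8]
grip_width: 0.024
gripper_force: 79.2
[ 97.70335816 -29.95577091  -0.11455959]
tin in hand [ 0.00042083  0.00085793 -0.00063025] [-0.319213    0.16203074] 0.0005116277053536997 49087
```

View pics/w3.png

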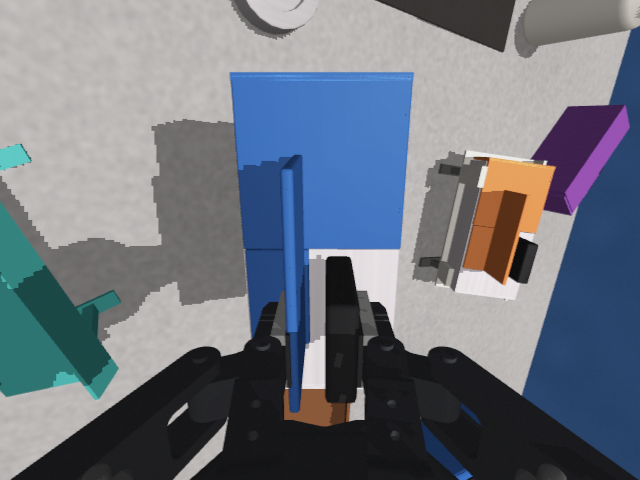

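Run:
```python
from g import *
c=[-.0194,-.0019,.0606]
x=[.554,-.0005,.153,np.pi,0]
delta(*goal(x,c),'above'); print(goal(x,c)[0])
s,p,r=cur(); print('up40',r.inv().apply([0,0,.04]).round(3))
```

```text
above shift [0.2714, 0.2573, 0.1239] turn [0.4303, 0.3732, -1.4006] dist 0.394 deg 86.6
[0.5734 0.0014 0.2136]
up40 [ 0.     0.02  -0.035]
```

```bash
python3 -m inch '[0,0,0.01,-0.017,0,0,0, 0,0,0.02,-0.035,0,0,0, 0,0.014,0.032,-0.027,0.022,0.019,-0.07, 0,0.033,0.049,-0.016,0.052,0.045,-0.168, 0,0.054,0.067,-0.003,0.086,0.075,-0.28, 0,0.076,0.086,0.01,0.12,0.104,-0.392, 0,0.098,0.106,0.023,0.155,0.134,-0.504, 0,0.119,0.124,0.035,0.189,0.164,-0.616, 0,0.141,0.144,0.047,0.224,0.194,-0.728, 0,0.163,0.162,0.06,0.258,0.224,-0.84, 0,0.185,0.181,0.073,0.293,0.254,-0.952, 0,0.206,0.201,0.086,0.327,0.284,-1.064, 0,0.228,0.219,0.098,0.361,0.313,-1.177, 0,0.247,0.236,0.11,0.392,0.34,-1.275, 0,0.261,0.248,0.118,0.413,0.358,-1.345, 0,0.271,0.257,0.124,0.43,0.373,-1.4, 0,0.271,0.257,0.124,0.43,0.373,-1.4, 0,0.271,0.257,0.124,0.43,0.373,-1.4]'
cat > inhand.py <<'E'
from g import *
def inhand(name,c,lid=True,cam='wrist'):
    snap(cam,name); I,P=cloud(cam,name)
    s,p,r=cur(); rt=r*R.from_euler('x',np.pi); o=p-rt.apply(c); e=rt.as_euler('ZXY'); x0=np.r_[o,e[0],e[1]]
    l=rt.inv().apply((P-o).reshape(-1,3)); m=(abs(l[:,0])<.1)&(abs(l[:,1])<.06)&(l[:,2]>.005)&(l[:,2]<.1)
    x,er,n=fit(P.reshape(-1,3)[m],x0); print('tin world',x[:3].round(4),np.degrees(x[3:]).round(2),'in hand',rt.inv().apply(x[:3]-o).round(4),np.degrees(x[3:]-x0[3:]).round(2),er,n); return x
E
python3 - <<'E'
from inhand import *
c=[-.0194,-.0019,.0606]
x=inhand('w4',c); print(manip.read_state()['q'].round(2), np.degrees(cur()[2].as_euler('ZXY')))
for z in(.0035,): delta(*goal([.554,-.0005,z,np.pi,0],c),'down')
E
```

```text
t: 7.25
ee_pos: [0.5731, -0.0002, 0.2139]
eef_rot: [0.0, 0.001, 1.0, -0.001]
force: [-0.0, 0.6, -5.9]
grip_width: 0.0238
gripper_force: 79.8
tin world [ 0.5532 -0.0009  0.1525] [180.44   0.19] in hand [ 0.0006 -0.0015 -0.001 ] [0.56 0.12] 0.0004870883615022189 49121
[-0.12  0.13  1.76 -0.    1.25 -1.69] [-1.20652280e-01 -7.07743997e-02  1.79959366e+02]
down shift [-0.0001, 0.0021, 0.15] turn [-0.0012, 0.0007, -0.0021] dist 0.15 deg 0.1
```

```bash
python3 -m inch '[0,0,0,0.02,0,0,0, 0,0,0.001,0.05,0,0,0, 0,0,0.001,0.08,0,0,0, 0,0,0.001,0.105,0,0,0, 0,0,0.001,0.125,0,0,0, 0,0,0.001,0.138,0,0,0, 0,0,0.001,0.143,0,0,0, 0,0,0.001,0.146,0,0,0, 0,0,0.001,0.147,0,0,0, 0,0,0.001,0.147,0,0,0]'
```

```text
t: 8.55
ee_pos: [0.5747, 0.0008, 0.0683]
eef_rot: [0.002, 0.0, 1.0, -0.001]
force: [-0.3, -0.7, -5.8]
grip_width: 0.0241
gripper_force: 79.9
```

```bash
python3 -m inch '[0,0,0,0.001,0,0,0, 0,0,0,0.002,0,0,0, 0,0,0,0.002,0,0,0]'; python3 -m inch '[0,0,0,0.001,0,0,0, 0,0,0,0.001,0,0,0]';  python3 -m inch '[0,0,0,0.001,0,0,0, 0,0,0,0.001,0,0,0]'
```

```text
t: 8.93
ee_pos: [0.5739, 0.0009, 0.0654]
eef_rot: [0.001, 0.0, 1.0, -0.001]
force: [0.2, -0.3, -5.8]
grip_width: 0.024
gripper_force: 79.8
t: 9.18
ee_pos: [0.5741, 0.0009, 0.0652]
eef_rot: [0.001, 0.0, 1.0, -0.001]
force: [-2.2, 1.1, 0.4]
grip_width: 0.0237
gripper_force: 80.9
t: 9.43
ee_pos: [0.5742, 0.001, 0.0651]
eef_rot: [0.001, 0.0, 1.0, -0.001]
force: [-5.4, 1.6, 5.5]
grip_width: 0.024
gripper_force: 81.9
```

```bash
python3 -m inch '[30,0,0,-0.001,0,0,0, 40,0,0,-0.001,0,0,0, 50,0,0,-0.001,0,0,0, 70,0,0,-0.001,0,0,0, 70,0,0,-0.001,0,0,0, 70,0,0,-0.01,0,0,0, 70,0,0,-0.03,0,0,0, 70,0,0,-0.06,0,0,0, 70,0,0,-0.08,0,0,0, 70,0,0,-0.08,0,0,0]' 30
python3 - <<'E'
from inhand import *
x=inhand('w5',[-.0194,-.0019,.06+.08])
for z in(.10,.06): delta(*goal([*x[:3],x[3],0],[.028,.010,z]),'lid')
E
```

```text
t: 10.68
ee_pos: [0.5761, 0.0007, 0.1469]
eef_rot: [0.004, 0.0, 1.0, -0.001]
force: [-0.0, -0.6, 0.1]
grip_width: 0.0604
gripper_force: 0.0
tin world [ 0.5548 -0.0007  0.0035] [180.75   0.76] in hand [ 0.0011 -0.0006 -0.0014] [0.8  0.66] 0.000519331456032189 23721
lid shift [0.0479, -0.0119, 0.0413] turn [-0.0017, 0.0045, -0.0139] dist 0.064 deg 0.8
lid shift [0.0481, -0.0118, 0.0813] turn [-0.0017, 0.0045, -0.0139] dist 0.095 deg 0.8
```

```bash
python3 -m inch '[50,0.024,-0.006,0.01,0,0.004,-0.008, 50,0.048,-0.012,0.02,0,0.004,-0.014, 50,0.048,-0.012,0.04,0,0.004,-0.014, 50,0.048,-0.012,0.06,0,0.004,-0.014, 50,0.048,-0.012,0.073,0,0.004,-0.014, 50,0.048,-0.012,0.08,0,0.004,-0.014, 50,0.048,-0.012,0.08,0,0.004,-0.014]' 25
python3 - <<'E'
from h import *
snap('wrist','w6')
E
```

```text
t: 11.6
ee_pos: [0.5257, -0.011, 0.0628]
eef_rot: [-0.002, -0.007, 1.0, -0.001]
force: [-0.1, 0.3, -0.6]
grip_width: 0.0428
gripper_force: 0.0
```

View pics/w6.png

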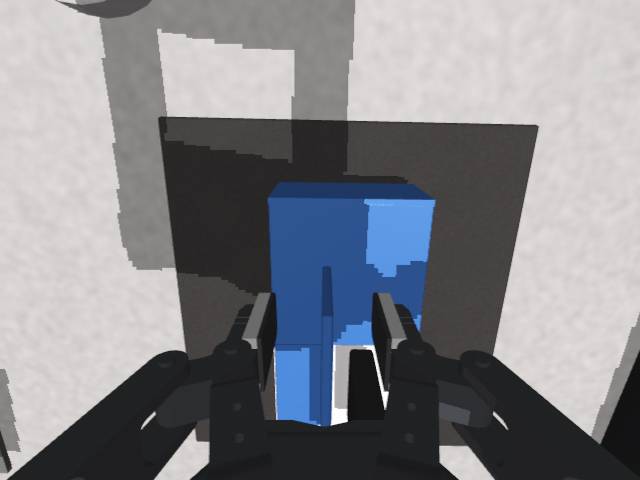

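The fin (327,300) is centred between the pads (275 and 375), and the tin sits mid-mat. I'll grip the fin lightly and slide.

```bash
python3 -m inch '[25,0,0,0,0,0,0, 10,0,0,0,0,0,0, 0,0,0,0,0,0,0, 0,0,0,0,0,0,0, 0,0,0,0,0,0,0]' 25; python3 -m inch '[0,0,-0.005,0,0,0,0, 0,0,-0.013,0,0,0,0, 0,0,-0.023,0,0,0,0, 0,0,-0.035,0,0,0,0, 0,0,-0.047,0,0,0,0, 0,0,-0.057,0,0,0,0, 0,0,-0.065,0,0,0,0, 0,0,-0.07,0,0,0,0, 0,0,-0.072,0,0,0,0, 0,0,-0.072,0,0,0,0]'
```

```text
t: 12.28
ee_pos: [0.5267, -0.0112, 0.0641]
eef_rot: [-0.0, -0.007, 1.0, -0.001]
force: [0.2, -0.1, 4.3]
grip_width: 0.0036
gripper_force: 25.2
t: 13.52
ee_pos: [0.5275, -0.084, 0.0641]
eef_rot: [-0.001, -0.006, 1.0, -0.001]
force: [0.7, 0.9, 4.8]
grip_width: 0.0038
gripper_force: 25.4
```

```bash
python3 -m inch '[0,0,-0.002,-0.001,0,0,0, 0,0,-0.002,-0.001,0,0,0]'; python3 -m inch '[0,0,-0.001,0,0,0,0, 0,0,-0.001,0,0,0,0]'; python3 -m inch '[0,0,-0.001,0,0,0,0, 0,0,-0.001,0,0,0,0]'
```

```text
t: 13.78
ee_pos: [0.527, -0.0854, 0.0642]
eef_rot: [-0.001, -0.006, 1.0, -0.001]
force: [2.5, 0.6, -0.8]
grip_width: 0.0038
gripper_force: 24.7
t: 14.02
ee_pos: [0.5269, -0.0861, 0.0642]
eef_rot: [-0.001, -0.006, 1.0, -0.001]
force: [2.6, -0.1, -1.5]
grip_width: 0.0034
gripper_force: 24.6
t: 14.28
ee_pos: [0.5267, -0.0868, 0.0642]
eef_rot: [-0.001, -0.007, 1.0, -0.0]
force: [2.2, 1.3, -2.8]
grip_width: 0.0037
gripper_force: 24.4
```

```bash
python3 -m inch '[0,0,-0.001,0.001,0,0,0, 0,0,-0.001,0.001,0,0,0]'; python3 -m inch '[10,0,0,0,0,0,0, 20,0,0,0,0,0,0, 30,0,0,0,0,0,0, 40,0,0,0,0,0,0, 40,0,0,-0.02,0,0,0, 40,0,0,-0.05,0,0,0, 40,0,0,-0.08,0,0,0, 40,0,0.04,-0.1,0,0,0, 40,0,0.04,-0.1,0,0,0]'
python3 - <<'E'
from g import *
snap('wrist','w7')
I,P=cloud('wrist','w7'); 
m=(P[...,2]>.08)&(P[...,2]<.11)&(I[...,2]>I[...,0].astype(int)+30); print('fin',np.nanmedian(P[m],0),m.sum())
m=(P[...,2]>.085)&(P[...,2]<.1)&(I.max(-1)<80);print('handle',np.nanmedian(P[m],0),np.nanpercentile(P[m],[3,97],axis=0),m.sum())
E
```

```text
t: 14.52
ee_pos: [0.5269, -0.0874, 0.0639]
eef_rot: [-0.002, -0.007, 1.0, 0.0]
force: [-0.2, 4.6, 2.6]
grip_width: 0.004
gripper_force: 25.0
t: 15.65
ee_pos: [0.5281, -0.0468, 0.1657]
eef_rot: [0.001, -0.008, 1.0, -0.001]
force: [0.2, -1.0, -0.3]
grip_width: 0.0345
gripper_force: 0.0
fin [ 0.53079127 -0.08516106  0.09270399] 788
handle [0.5580983  0.00625051 0.09260231] [[ 0.5099496  -0.26070032  0.08567638]
 [ 0.60210693  0.0127427   0.09423356]] 883
```

View pics/w7.png

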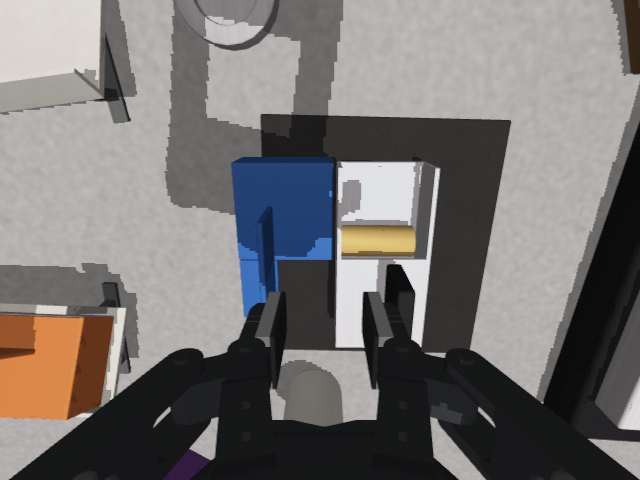

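Run:
```python
from inhand import *
import fit as F
for i in(1,3):
    b=list(F.BX[i]); b[2]+=76;b[3]+=76; F.BX[i]=tuple(b)
F.BX[0]=(-75,5,-36,36,0,42)
I,P=cloud('wrist','w7'); P=P.reshape(-1,3)
x0=np.array([.5548,-.0007,.0035,np.radians(180.5),0]); l=T(x0).inv().apply(P-x0[:3])
m=(l[:,0]>-.08)&(l[:,0]<.09)&(l[:,1]>-.045)&(l[:,1]<.12)&(l[:,2]>.03)&(l[:,2]<.1)&((l[:,1]>.04)|(l[:,0]<.004))
x,e,n=fit(P[m],x0); print(x[:3].round(4),np.degrees(x[3:]).round(2),e,n)
print(goal(x,[-.019,-.008,.06])[0])
x[4]=0; x[2]=.0035
for z in(.115,.06): delta(*goal(x,[-.019,-.008,z]),'h')
```

```text
[ 5.538e-01 -5.000e-04  3.200e-03] [1.8125e+02 8.0000e-02] 0.00046278331861960426 16439
[0.57263369 0.00801391 0.0632077 ]
h shift [-0.0462, 0.0549, 0.0458] turn [-0.0024, -0.0004, -0.0066] dist 0.085 deg 0.4
h shift [-0.0462, 0.055, 0.1008] turn [-0.0024, -0.0004, -0.0066] dist 0.124 deg 0.4
```

```bash
python3 -m inch '[50,-0.02,0.025,0.01,0,0,-0.005, 50,-0.046,0.055,0.025,-0.002,0,-0.007, 50,-0.046,0.055,0.04,-0.002,0,-0.007, 50,-0.046,0.055,0.055,-0.002,0,-0.007, 50,-0.046,0.055,0.075,-0.002,0,-0.007, 50,-0.046,0.055,0.09,-0.002,0,-0.007, 50,-0.046,0.055,0.1,-0.002,0,-0.007, 50,-0.046,0.055,0.1,-0.002,0,-0.007, 35,-0.046,0.055,0.1,-0.002,0,-0.007, 20,-0.046,0.055,0.1,-0.002,0,-0.007, 10,-0.046,0.055,0.1,-0.002,0,-0.007, 0,-0.046,0.055,0.1,-0.002,0,-0.007, 0,-0.046,0.055,0.1,-0.002,0,-0.007]' 40; python3 -m inch '[0,0,0,0,0,0,0, 0,0,0,0,0,0,0]' 115
```

```text
t: 17.32
ee_pos: [0.5726, 0.0076, 0.0643]
eef_rot: [-0.0, -0.01, 1.0, 0.0]
force: [-0.0, 2.1, 3.9]
grip_width: 0.0118
gripper_force: 40.3
t: 17.58
ee_pos: [0.5727, 0.0077, 0.0644]
eef_rot: [-0.0, -0.01, 1.0, 0.0]
force: [-0.1, 2.3, 6.2]
grip_width: 0.0109
gripper_force: 113.2
```

```bash
cat > plan.py <<'E'
from g import *
c=np.array([-.019,-.0078,.0612]); D=np.pi/180
tray=np.array([.577,.311]); az=27*D
def lip(z,yaw,roll,pitch,adv=.025,rad=az):
    L=np.r_[tray+adv*np.array([np.cos(rad),np.sin(rad)]),z]; r=RT([0,0,0,yaw*D,roll*D,pitch*D]); o=L-r.apply([.075,0,0]); return goal([*o,yaw*D,roll*D,pitch*D],c)
def rows(wps):
    s,p0,r0=cur(); 
    for p,r in wps: print(r0.inv().apply(p-p0).round(3).tolist(),(r0.inv()*r).as_rotvec().round(3).tolist(),'|',p.round(3))
E
python3 - <<'E'
from plan import *
rows([goal([.5538,-.0005,.163,181.2*D,0],c),goal([.60,.10,.17,190*D,-3*D],c),goal([.64,.22,.16,198*D,-3*D],c),lip(.15,205,-3,0),lip(.130,205,-3,0),lip(.13,205,-3,10)])
E
```

```text
[0.0, 0.0, -0.16] [0.001, -0.0, -0.001] | [0.573 0.008 0.224]
[-0.047, 0.099, -0.167] [-0.051, 0.004, -0.154] | [0.618 0.108 0.232]
[-0.088, 0.221, -0.157] [-0.051, 0.007, -0.294] | [0.657 0.23  0.222]
[-0.117, 0.356, -0.147] [-0.051, 0.011, -0.416] | [0.683 0.366 0.212]
[-0.117, 0.356, -0.127] [-0.051, 0.011, -0.416] | [0.683 0.366 0.192]
[-0.106, 0.351, -0.142] [-0.087, -0.161, -0.411] | [0.672 0.36  0.207]
```

```bash
python3 -m inch '[0,0,0,-0.004,0,0,0, 0,0,0,-0.012,0,0,0, 0,0,0,-0.025,0,0,0, 0,0,0,-0.045,0,0,0, 0,0,0,-0.07,0,0,0, 0,0,0,-0.095,-0.01,0,0, 0,0,0,-0.12,-0.02,0,0, 0,0,0,-0.14,-0.03,0,0, 0,0,0,-0.153,-0.04,0,0, 0,0,0,-0.16,-0.05,0,0, 0,0,0,-0.16,-0.05,0,0]'
python3 - <<'E'
from plan import *
snap('wrist','w8')
rows([goal([.60,.10,.17,190*D,-3*D],c),goal([.64,.22,.16,198*D,-3*D],c),lip(.15,205,-3,0)])
E
```

```text
t: 18.95
ee_pos: [0.5723, 0.0071, 0.2237]
eef_rot: [-0.001, -0.01, 1.0, 0.025]
force: [0.4, -0.1, -6.1]
grip_width: 0.0108
gripper_force: 112.1
[-0.048, 0.1, -0.004] [-0.001, 0.005, -0.155] | [0.618 0.108 0.232]
[-0.089, 0.221, 0.012] [-0.001, 0.012, -0.294] | [0.657 0.23  0.222]
[-0.118, 0.356, 0.029] [-0.001, 0.018, -0.416] | [0.683 0.366 0.212]
```

View pics/w8.png

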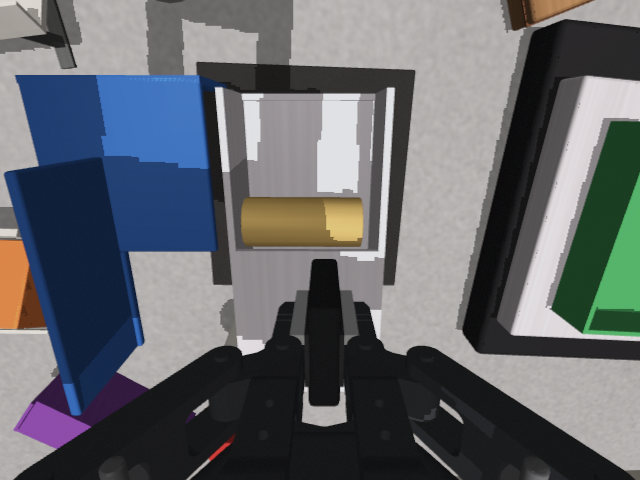

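The tin hangs level by its handle with the lid fully aside and a sleeve visible at (300,220). Now to the tray.

```bash
python3 -m inch '[0,-0.003,0.005,0,0,0,-0.01, 0,-0.01,0.018,-0.001,0,0.001,-0.03, 0,-0.02,0.04,-0.002,0,0.002,-0.06, 0,-0.034,0.069,-0.003,0,0.004,-0.11, 0,-0.048,0.1,-0.004,-0.001,0.005,-0.155, 0,-0.059,0.13,0,-0.001,0.007,-0.19, 0,-0.069,0.16,0.004,-0.001,0.009,-0.225, 0,-0.08,0.192,0.009,-0.001,0.01,-0.26, 0,-0.089,0.221,0.012,-0.001,0.012,-0.294, 0,-0.096,0.252,0.015,-0.001,0.013,-0.32, 0,-0.102,0.28,0.018,-0.001,0.014,-0.345, 0,-0.108,0.307,0.021,-0.001,0.016,-0.37, 0,-0.113,0.33,0.025,-0.001,0.017,-0.39, 0,-0.116,0.345,0.028,-0.001,0.018,-0.405, 0,-0.118,0.353,0.029,-0.001,0.018,-0.414, 0,-0.118,0.356,0.029,-0.001,0.018,-0.416, 0,-0.118,0.356,0.029,-0.001,0.018,-0.416]'
python3 - <<'E'
from plan import *
for n in('scene','side'): snap(n,'p_'+n)
I,P=cloud('side','p_side')
a=cv2.imread('pics/p_scene.png')[60:260,360:640]; b=cv2.imread('pics/p_side.png')[60:260,230:430]
cv2.imwrite('pics/p.png',np.hstack([cv2.resize(a,(420,300)),cv2.resize(b,(300,300))]))
rows([lip(z,205,-3,t) for z,t in((.14,5),(.135,15),(.132,25),(.13,33),(.13,40),(.13,47),(.13,54),(.13,60))])
print(manip.read_state()['q'].round(2))
E
```

```text
t: 21.12
ee_pos: [0.683, 0.3662, 0.2123]
eef_rot: [-0.005, -0.216, 0.976, 0.025]
force: [-0.1, -0.1, -6.5]
grip_width: 0.0106
gripper_force: 112.3
[0.006, 0.0, 0.003] [-0.001, -0.086, -0.001] | [0.678 0.363 0.209]
[0.019, -0.0, -0.006] [-0.001, -0.261, -0.0] | [0.666 0.357 0.219]
[0.035, -0.0, -0.015] [-0.001, -0.435, -0.0] | [0.652 0.35  0.227]
[0.049, -0.001, -0.02] [-0.001, -0.575, -0.0] | [0.639 0.344 0.233]
[0.062, -0.001, -0.025] [-0.001, -0.697, -0.0] | [0.628 0.338 0.238]
[0.075, -0.001, -0.028] [-0.001, -0.819, -0.0] | [0.616 0.332 0.241]
[0.089, -0.001, -0.03] [-0.001, -0.941, -0.0] | [0.604 0.327 0.242]
[0.1, -0.001, -0.03] [-0.001, -1.046, -0.0] | [0.593 0.322 0.242]
[ 0.38  0.55  1.23  0.05  1.37 -1.64]
```

View pics/p.png

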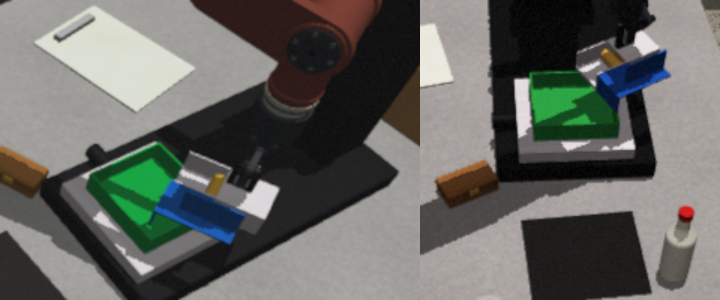

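```bash
python3 -m inch '[0,0.003,0,0.002,-0.001,-0.04,0, 0,0.006,0,0.003,-0.001,-0.086,0, 0,0.012,0,-0.002,-0.001,-0.17,0, 0,0.019,0,-0.006,-0.001,-0.261,0, 0,0.027,0,-0.011,-0.001,-0.35,0, 0,0.035,0,-0.015,-0.001,-0.435,0, 0,0.042,0,-0.018,-0.001,-0.505,0, 0,0.049,-0.001,-0.02,-0.001,-0.575,0, 0,0.056,-0.001,-0.023,-0.001,-0.636,0, 0,0.06,-0.001,-0.024,-0.001,-0.675,0, 0,0.062,-0.001,-0.025,-0.001,-0.697,0, 0,0.066,-0.001,-0.026,-0.001,-0.73,0, 0,0.066,-0.001,-0.026,-0.001,-0.73,0, 0,0.07,-0.001,-0.027,-0.001,-0.77,0, 0,0.07,-0.001,-0.027,-0.001,-0.77,0, 0,0.075,-0.001,-0.028,-0.001,-0.819,0, 0,0.075,-0.001,-0.028,-0.001,-0.819,0, 0,0.082,-0.001,-0.029,-0.001,-0.88,0, 0,0.089,-0.001,-0.03,-0.001,-0.941,0, 0,0.089,-0.001,-0.03,-0.001,-0.941,0]'
python3 - <<'E'
from plan import *
for n in('scene','side','wrist'): snap(n,'r_'+n)
a=cv2.imread('pics/r_scene.png')[60:260,360:640]; b=cv2.imread('pics/r_side.png')[60:260,230:430]; w=cv2.imread('pics/r_wrist.png')
cv2.imwrite('pics/r.png',np.vstack([np.hstack([cv2.resize(a,(420,300)),cv2.resize(b,(300,300))]),np.hstack([cv2.resize(w,(360,270)),np.zeros((270,360,3),np.uint8)])]))
rows([lip(.13,205,-3,60)]); print(manip.read_state()['q'].round(2))
E
```

```text
t: 23.72
ee_pos: [0.6025, 0.3268, 0.2407]
eef_rot: [0.436, -0.181, 0.873, 0.122]
force: [0.6, 0.0, -3.4]
grip_width: 0.0109
gripper_force: 113.8
[0.008, -0.0, -0.01] [0.001, -0.104, 0.001] | [0.593 0.322 0.242]
[ 0.35 -0.02  2.12  0.76  0.15 -2.33]
```

View pics/r.png

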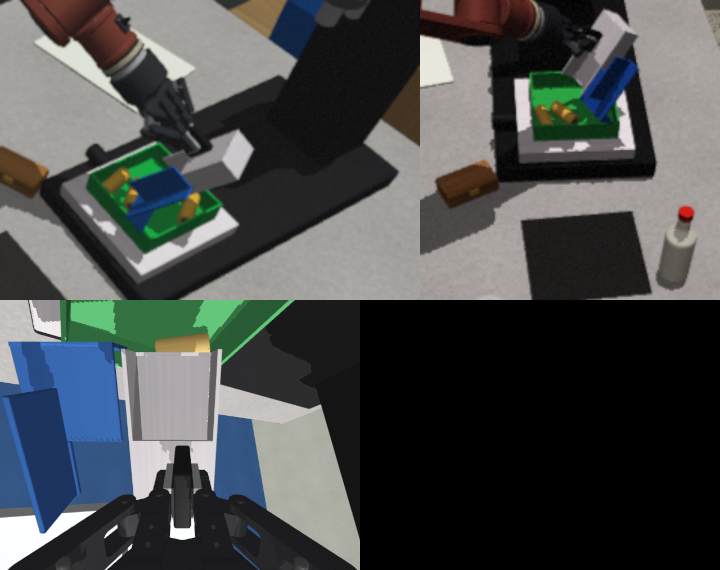

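Sleeves are in the tray and the wrist view shows the tin's floor empty. I'll level the tin, retreat, and count them.

Run:
```python
from plan import *
rows([lip(.14,205,-3,47),lip(.15,205,-3,35),lip(.155,205,-3,20),lip(.16,205,-3,0),goal([.64,.22,.17,198*D,-2*D],c),goal([.60,.10,.17,190*D,0],c)])
```

```text
[-0.014, 0.0, 0.006] [0.001, 0.123, 0.001] | [0.616 0.332 0.251]
[-0.03, 0.001, 0.022] [0.001, 0.332, 0.001] | [0.636 0.342 0.254]
[-0.037, 0.001, 0.048] [0.001, 0.594, 0.001] | [0.659 0.354 0.245]
[-0.034, 0.001, 0.083] [0.001, 0.943, 0.001] | [0.683 0.366 0.222]
[0.001, -0.109, 0.009] [0.074, 0.936, 0.106] | [0.656 0.231 0.231]
[0.048, -0.202, -0.064] [0.172, 0.93, 0.218] | [0.617 0.111 0.231]
```

```bash
python3 -m inch '[0,-0.006,0,0.002,0,0.05,0, 0,-0.014,0,0.006,0.001,0.123,0, 0,-0.022,0,0.014,0.001,0.23,0, 0,-0.03,0.001,0.022,0.001,0.332,0.001, 0,-0.034,0.001,0.034,0.001,0.46,0.001, 0,-0.037,0.001,0.048,0.001,0.594,0.001, 0,-0.037,0.001,0.06,0.001,0.71,0.001, 0,-0.036,0.001,0.072,0.001,0.83,0.001, 0,-0.034,0.001,0.083,0.001,0.943,0.001, 0,-0.034,0.001,0.083,0.001,0.943,0.001]'
python3 - <<'E'
from plan import *
rows([goal([.64,.22,.17,198*D,-2*D],c),goal([.60,.10,.17,190*D,0],c),goal([.554,-.0005,.153,181*D,0],c)])
E
```

```text
t: 25.12
ee_pos: [0.684, 0.3656, 0.218]
eef_rot: [-0.006, -0.215, 0.976, 0.024]
force: [-1.0, -0.4, -5.0]
grip_width: 0.0108
gripper_force: 113.5
[0.082, -0.109, -0.019] [0.015, -0.006, 0.119] | [0.656 0.231 0.231]
[0.168, -0.202, -0.023] [0.049, -0.007, 0.259] | [0.617 0.111 0.231]
[0.251, -0.278, -0.01] [0.049, -0.011, 0.416] | [0.573 0.008 0.214]
```

```bash
python3 -m inch '[0,0.006,-0.008,-0.003,0.001,0,0.01, 0,0.02,-0.027,-0.008,0.004,-0.001,0.03, 0,0.04,-0.054,-0.013,0.008,-0.003,0.06, 0,0.061,-0.082,-0.016,0.012,-0.005,0.09, 0,0.082,-0.109,-0.019,0.015,-0.006,0.119, 0,0.103,-0.133,-0.02,0.024,-0.006,0.155, 0,0.125,-0.156,-0.022,0.033,-0.007,0.19, 0,0.147,-0.18,-0.023,0.041,-0.007,0.225, 0,0.168,-0.202,-0.023,0.049,-0.007,0.259, 0,0.19,-0.222,-0.02,0.049,-0.008,0.3, 0,0.213,-0.243,-0.017,0.049,-0.009,0.343, 0,0.232,-0.26,-0.013,0.049,-0.01,0.38, 0,0.244,-0.272,-0.011,0.049,-0.011,0.403, 0,0.25,-0.277,-0.01,0.049,-0.011,0.414, 0,0.251,-0.278,-0.01,0.049,-0.011,0.416, 0,0.251,-0.278,-0.01,0.049,-0.011,0.416]'
python3 - <<'E'
from plan import *
for n in('scene','side','wrist'): snap(n,'e_'+n)
a=cv2.imread('pics/e_scene.png')[130:260,380:540]; b=cv2.imread('pics/e_side.png')[85:195,270:400]; w=cv2.imread('pics/e_wrist.png')
cv2.imwrite('pics/e.png',np.vstack([np.hstack([cv2.resize(a,(400,300)),cv2.resize(b,(400,300))]),np.hstack([cv2.resize(w,(400,300)),np.zeros((300,400,3),np.uint8)])]))
rows([goal([.554,-.0005,.0035,181*D,0],c)])
import fit as F
for i in(1,3):
    q=list(F.BX[i]); q[2]+=76;q[3]+=76; F.BX[i]=tuple(q)
F.BX[0]=(-75,5,-36,36,0,42)
I,P=cloud('wrist','e_wrist'); P=P.reshape(-1,3); s,p,r=cur(); rt=r*R.from_euler('x',np.pi); o=p-rt.apply(c); e=rt.as_euler('ZXY'); print('tool tilt',np.degrees(e))
x0=np.r_[o,e[0],0]
l=T(x0).inv().apply(P-o); m=(l[:,0]>-.08)&(l[:,0]<.09)&(l[:,1]>-.045)&(l[:,1]<.12)&(l[:,2]>.03)&(l[:,2]<.1)&((l[:,1]>.04)|(l[:,0]<.004))
x,er,n=fit(P[m],x0); print(x[:3].round(4),np.degrees(x[3:]).round(2),er,n,o)
l=T(x).inv().apply(P-x[:3]); k=(l[:,0]>-.07)&(l[:,0]<0)&(abs(l[:,1])<.033)&(abs(l[:,2]-.042)<.006)&((l[:,1]<-.018)|((l[:,1]>.004)&(l[:,1]<.03))); print('deck slope dz/dx deg',k.sum(),np.degrees(np.polyfit(l[k,0],l[k,2],1)[0]))
E
```

```text
t: 27.12
ee_pos: [0.5717, 0.008, 0.2168]
eef_rot: [-0.0, -0.01, 1.0, 0.001]
force: [0.5, -0.4, -3.9]
grip_width: 0.0104
gripper_force: 113.6
[-0.001, -0.001, 0.152] [0.002, -0.001, 0.003] | [0.573 0.008 0.065]
tool tilt [-1.78822329e+02 -1.32643244e-01 -5.24903067e-02]
[0.5527 0.0006 0.1555] [-178.81   -0.29] 0.00039600841511523775 62365 [5.52696593e-01 7.96872355e-06 1.55251470e-01]
deck slope dz/dx deg 4672 -0.08742793482341464
```

View pics/e.png

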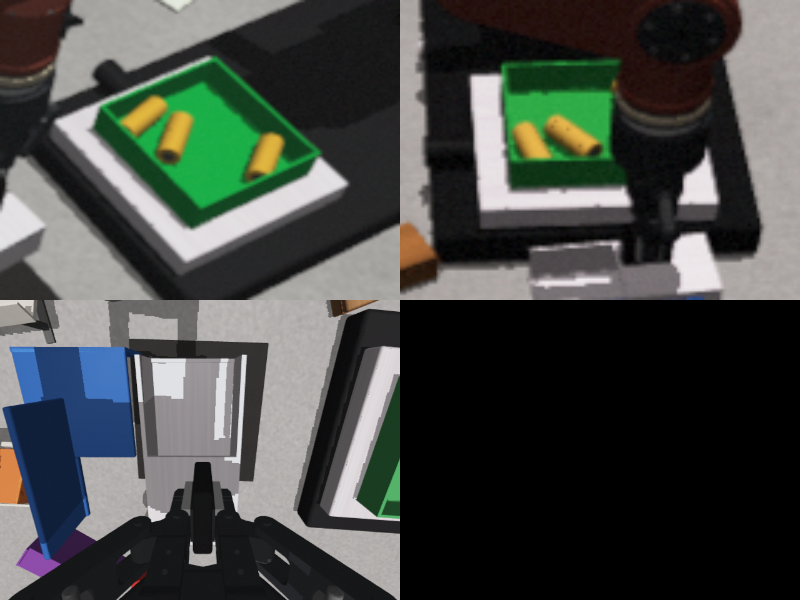

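All three sleeves lie in the tray (scene crop at (145,115), (175,137) and (265,155)). The tin is empty and level above the mat, so I'll lower it.

```bash
python3 -m inch '[0,-0.001,0,0.015,0,0,0, 0,-0.001,0,0.045,0,0,0, 0,-0.001,0,0.08,0,0,0, 0,-0.001,0,0.11,0,0,0, 0,-0.001,0,0.13,0,0,0, 0,-0.001,0,0.142,0,0,0, 0,-0.001,0,0.147,0,0,0, 0,-0.001,0,0.149,0,0,0, 0,-0.001,0,0.149,0,0,0]'; python3 -m inch '[0,0,0,0.001,0,0,0, 0,0,0,0.001,0,0,0]'; python3 -m inch '[0,0,0,0.001,0,0,0, 0,0,0,0.001,0,0,0]'
```

```text
t: 28.4
ee_pos: [0.5729, 0.0077, 0.0684]
eef_rot: [0.0, -0.01, 1.0, 0.001]
force: [-0.3, 0.4, -4.4]
grip_width: 0.0107
gripper_force: 113.4
t: 28.65
ee_pos: [0.5723, 0.0078, 0.0668]
eef_rot: [-0.0, -0.01, 1.0, 0.001]
force: [0.1, 0.1, -3.5]
grip_width: 0.0104
gripper_force: 113.4
t: 28.9
ee_pos: [0.5719, 0.0078, 0.0653]
eef_rot: [-0.001, -0.01, 1.0, 0.001]
force: [0.4, 0.4, -3.7]
grip_width: 0.0107
gripper_force: 113.4
```

```bash
python3 -m inch '[0,0,0,0.001,0,0,0, 0,0,0,0.001,0,0,0]'; python3 -m inch '[0,0,0,0.0007,0,0,0, 0,0,0,0.0007,0,0,0]'
```

```text
t: 29.15
ee_pos: [0.5721, 0.0078, 0.0645]
eef_rot: [-0.001, -0.01, 1.0, 0.001]
force: [-1.4, 0.7, -3.3]
grip_width: 0.0108
gripper_force: 113.7
t: 29.4
ee_pos: [0.5722, 0.0079, 0.0645]
eef_rot: [-0.001, -0.01, 1.0, 0.001]
force: [-2.8, 1.0, 2.5]
grip_width: 0.0107
gripper_force: 114.9
```

Resting on the mat, so I'll release and retreat straight up.

```bash
python3 -m inch '[15,0,0,0,0,0,0, 25,0,0,0,0,0,0, 35,0,0,0,0,0,0, 45,0,0,0,0,0,0, 45,0,0,0,0,0,0, 45,0,0,-0.01,0,0,0, 45,0,0,-0.03,0,0,0, 45,0,0,-0.06,0,0,0, 45,0,0,-0.1,0,0,0, 45,0,0,-0.14,0,0,0, 45,0,0,-0.15,0,0,0, 45,0,0,-0.15,0,0,0, 45,0,0,-0.15,0,0,0]' 30
python3 - <<'E'
from plan import *
import fit as F
snap('wrist','z_wrist')
for i in(1,3):
    q=list(F.BX[i]); q[2]+=76;q[3]+=76; F.BX[i]=tuple(q)
F.BX[0]=(-75,5,-36,36,0,42)
I,P=cloud('wrist','z_wrist'); P=P.reshape(-1,3); x0=np.array([.554,0,.003,181*D,0])
l=T(x0).inv().apply(P-x0[:3]); m=(l[:,0]>-.08)&(l[:,0]<.09)&(l[:,1]>-.045)&(l[:,1]<.12)&(l[:,2]>.03)&(l[:,2]<.1)&((l[:,1]>.04)|(l[:,0]<.004))
x,er,n=fit(P[m],x0); print(x[:3].round(4),np.degrees(x[3:]).round(2),er,n)
I=I.reshape(-1,3); k=(I.max(1)<90)&(P[:,2]<.01)&(abs(P[:,0]-.554)<.13)&(abs(P[:,1])<.12); print('mat extents',np.nanpercentile(P[k],[1,99],axis=0).round(3))
print(manip.read_state()['force'],manip.read_state()['grip_width'])
E
```

```text
t: 31.02
ee_pos: [0.5709, 0.0076, 0.2119]
eef_rot: [-0.002, -0.01, 1.0, 0.001]
force: [0.4, -1.1, 0.4]
grip_width: 0.0383
gripper_force: 0.0
[5.538e-01 1.000e-04 3.300e-03] [1.8164e+02 4.0000e-02] 0.000444706099908581 16642
mat extents [[ 0.445 -0.096  0.002]
 [ 0.661  0.098  0.005]]
[1.29522426 0.46802132 0.64151627] 0.03856808391266662
```

The empty tin stands level at (0.554, 0.000), which matches the mat centre of (0.554, 0.000). Handing in.

```bash
python3 -c "
from bench import manip
print(manip.job_done())"
```

```text
the job is handed in; nothing more can be done
None
```

The job is done and handed in at about 31 s of the 72 s allowed: all three sleeves are in the green tray, and the empty tin stands level on the middle of the mat with its lid fully aside; I did not re-measure the other objects, and the hand-in returned no verdict.

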